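# Seat a drive card in its rack with the ejector levers

### The arm

A 6-joint arm with a two-finger parallel gripper is mounted at the origin on a cart in front of the work surface, level with it; the furniture and walls round the work are solid. World frame = base frame: x ahead of the robot, y to its left, z up, the work surface at z = 0. Lengths are in m, angles in degrees, forces in N, time in s.
With the tool pointing down it reaches from about 0.25 to 0.725 m from the base axis. Payload 9.7 kg.
Tool frame: the origin (TCP) lies midway between the tips of the shut fingers; the grasp point (between the pads) lies 19 mm behind it; z points along the fingers, y is the line along which they close (so a half turn about z gives the same grasp; the last joint's range is limited). The gripper opens to 85 mm and grips with 20 to 120 N. Pads are 22 mm wide; open, the fingers measure 114 mm over their backs; the gripper's body (76 mm by 85 mm) begins 54 mm behind the grasp point. The pads swing forward as they close: fully open they stand 13 mm farther back than shut.
Start: joints at [-64.687, 4.979, 10.078, 95.1, 0, 90], TCP at [0.235, -0.497, 0.231] pointing down, gripper open.
Joint ranges: [-179.16, 179.16], [-48.56, 103.87], [-65.8, 70.77], [-126.05, 130.52], [-82.76, 87.17], [-180, 180]. Speed limits (degrees/s): [127.2, 127.2, 147.25, 180, 180, 180].

### API

Orientations are given as [roll, pitch, yaw] about the fixed x, y, z axes, in that order (R = Rz(yaw) Ry(pitch) Rx(roll)).
In Python, from workcell import bot gives the robot as it stands. The module is installed in compiled form; this text tells all that it offers.
- The arm moves only by the tool send_rows, never from a script. Its argument "moves" is one flat list of numbers, 7 for each row, row after row: the shift along the world's x, y, z normalised to -1 to 1, where 1 is 0.025 m, then the turn, a rotation vector about the world's x, y, z normalised to -1 to 1, where 1 is 0.15 rad, then the closure, from -1 (fully open) to 1 (shut), so that 0 is half open. A call has 1 to 8 rows; each row shifts and turns the commanded pose from where the row before left it; what a row does not reach is not made up. A row lasts 1/8 s, in which the tool goes at most 62.5 mm and 10.7 degrees, less where a joint would pass 70% of its speed; a pose out of reach is approached as far as the arm can. A call with a number of a shift or a turn outside -1 to 1 is refused whole. A call with a gripper value outside its range is refused whole. The fingers move at their own pace and stop on an object; "squeeze" is the grip in N (left out, the last holds). Time passes only in rows, so rows that do not move let the fingers close. It gives the time, the measured TCP pose, the force, the opening and the grip force at its end, in the units of the state.
- bot.get_obs(): the state, without advancing time (a new reading comes with each control period).
- bot.camera(name): name is "scene" or "top" or "wrist"; returns a dict with "color" (420x560x3 uint8, red, green, blue), "camera_matrix" (3x3 intrinsics, pixels), "R" (3x3) and "t" (3): a world point X has camera coordinates R X + t. Camera axes: x right, y down, z forward; pixel columns grow to the right and rows downward; lengths in m; the calibration is good to about 2 mm. A picture is of the moment at which its call begins. There is no depth.
- bot.job_done(): hands the job in; it is judged then, once.
Trained networks look in the newest picture that a camera, given by its name, has taken for a name from the list of things; names that differ only in an ending like _2 or _b are one class to them, and where a whole thing is asked for, a point or a joint stands for the part that bears it (a point fixed in the world has none). Each returns a list of dicts, best first, with "p" (0 to 1); they miss things now and then, are a little off and sometimes report something else, mostly with a low value. They report only what shows in the picture. A call takes as long as a camera call.
- bot.boxes_of(camera, query): "extent" ([left, top, right, bottom] in pixels, round what is visible of it).
- bot.trace(camera, query): "region" (420x560 bool, what is visible of it) and "extent" ([left, top, right, bottom] in pixels, round what is visible of it).
- bot.landmark_of(camera, query): "pixel" ([column, row] in pixels: a listed point, or the origin of a listed thing).
The state is a dict: "time": time; "q": joint angles; "qd": joint speeds; "joint_efforts": joint torques, N m; "ee_pos": TCP position; "tcp_rot": TCP orientation; "wrist_force": force on the tool from outside, world axes, zero at the start; "torque": the same for the moment, N m; "opening": finger opening in m; "grasp_force": force on a finger pad.
Only numpy, scipy, OpenCV 4.12 (cv2) and the standard library are available. Lean on these libraries where they do the work, as an engineer would, in place of code of your own. Each camera call takes 0.05 s, during which the arm holds its last target. There are 200 camera calls.

### The job

Take the drive card out of its wooden bench stand and slide it down between the two card guides of the rack. Press it down gently by hand through the light give of the contacts until it rests firmly on the stop, hold it so for a moment without ramming it in, and let go; then swing both ejector levers up and inward all the way to their stops so that they draw the card fully home, and leave it so.

Things in the scene. Friction and masses are not known exactly. Their poses are not given: they have to be found in the camera images.
- card_grip (a point): Centre of the grey ribbed grip block (12 mm thick in x, 40 wide in y, 26 high) on the middle of the top edge of the drive card, 83 mm above the card's bottom edge and 13 mm above its top edge. x: through the card's thickness, y: along its width, z: up.
- card: The drive card: aluminium board 5 mm thick (x), 100 wide (y), 70 high (z) without its grip block, alike from either side, about 0.15 kg. Origin: middle of its bottom edge. At the start it stands upright in the slot of the stand, bottom edge 8 mm above the bench.
- stand: Fixed wooden block 44 x 124 x 34 mm with a slot 7 mm wide and 26 mm deep along its y, in which the card stands at the start. Origin: centre of the underside.
- rack: Fixed card rack: aluminium base 44 x 168 x 8 mm with a column at each y end. Origin: centre of the underside; y from the right column to the left one, x through the card's thickness. Card in place: upright, centred at x = y = 0, its axes along the rack's.
- guides: The two grey card guides on the inner sides of the columns, fixed to the rack, same origin and axes. Vertical grooves, 7 mm wide in x, groove bottoms 105 mm apart in y; flared mouths at z = 91 mm, straight from 82 mm down to 34 mm.
- dock: Black socket between the guides, fixed, origin and axes of the rack. Its two brass contacts meet the card's bottom edge at z = 33 to 38 mm (differs each time). They give way 4 mm under about 8 N in all, to a firm stop: press on it with 12 to 20 N for a moment, never over 36 N by hand. From there the levers drive the card home: bottom edge at z = 26 mm, card_grip at 109 mm.
- lever_left (a joint): Steel ejector lever hinged at the rack's left (+y) column, in rad: 0 = open, handle leaning outward 45 degrees above level; 1.309 = end stop, handle leaning in over the card, 30 degrees past upright. Swings free until the last 0.2 to 0.4 rad, where its nose presses the card's top corner down; that takes 10 to 15 N at the handle. Stays where it is left; starts at 0 to 0.12.
- lever_right (a joint): Steel ejector lever hinged at the rack's right (-y) column, in rad: 0 = open, handle leaning outward 45 degrees above level; 1.309 = end stop, handle leaning in over the card, 30 degrees past upright. Swings free until the last 0.2 to 0.4 rad, where its nose presses the card's top corner down; that takes 10 to 15 N at the handle. Stays where it is left; starts at 0 to 0.12.
- lever_left_grip (a point): Centre of the black ball (15 mm across) at the end of the left lever's handle, 55 mm from its hinge; the handle's steel rod is 9 mm thick. It can be pushed inward from outside with closed fingers.
- lever_right_grip (a point): The same on the right lever.
- lever_left_hinge (a point): Hinge of the left lever, on the rack at y = +67 mm, z = 102.8 mm; the hinge axis is along the rack's x. The lever swings in the rack's yz plane, handle from outside up and inward.
- lever_right_hinge (a point): Hinge of the right lever, at y = -67 mm, z = 102.8 mm; mirror image of the left.

How it is judged (in metres and radians):
On the way:
1. the card is in the guides and pressed by hand on the firm stop of the socket (over 11 N), both levers still open (less than 0.8 rad) (contact force between card and dock above 11 N and value of joint each of lever_left, lever_right below 0.8 rad and horizontal distance between card and rack below 0.006 m and angle between the x axis of card and the x axis of rack, either way round below 0.12 rad), for 0.1 s.
At the end, for the whole second after the job is handed in: Both ejector levers are swung in (over 1.2 of 1.309 rad); the card stands in the guides, its bottom edge under 28.5 mm above the rack's underside (home is 26 mm), within 6 mm of the rack's centre, within 0.05 rad of upright and 0.12 rad of the rack's direction, at rest (value of joint each of lever_left, lever_right above 1.2 rad and z of card in the frame of rack below 0.0285 m and horizontal distance between card and rack below 0.006 m and angle between card's own z axis and vertical below 0.05 rad and angle between the x axis of card and the x axis of rack, either way round below 0.12 rad and linear speed of card below 0.01 m/s); the robot touches nothing.
It fails at once if the card is pushed on the socket with over 36 N while both levers are still open (less than 0.8 rad) (contact force between card and dock above 36 N and value of joint each of lever_left, lever_right below 0.8 rad).
It fails at once if the card is jammed on the guides with over 40 N (contact force between card and guides above 40 N).
It also fails if it takes over 72 s, if anything falls off the work surface, if the arm or the gripper's body presses on something with over 40 N, if the wrist force passes 120 N, or if a joint passes its speed limit or range.

## Working session

There is one attempt and no reset: what is moved stays moved. The work goes in short steps, Python scripts to look and compute and a tool call to move; the robot and the scene stay as the last step left them, time stands still between calls to the robot, and variables do not carry over. Pictures are saved under pics/ and viewed, at most 10 in all, crops included, and the job is handed in when it is done.

Besides the shell and the picture viewer there is one more tool, called after ">>>" in YAML: its name, and indented under it one key for each argument. send_rows: Moves the arm, as the interface text tells. Its arguments: {"type":"object","properties":{"moves":{"type":"array"},"squeeze":{"type":"number"}},"required":["moves"]}

```bash
mkdir -p pics; cat > h.py <<'E'
import numpy as np, cv2
from workcell import bot
from scipy.spatial.transform import Rotation as Ro
def cam(n,save=None):
    c=bot.camera(n)
    if save: cv2.imwrite('pics/'+save,c['color'][:,:,::-1])
    return c
def ray(c,px):
    d=np.linalg.inv(c['camera_matrix'])@np.array([px[0],px[1],1.]); R=np.array(c['R']);
    return -R.T@np.array(c['t']), R.T@d
def onz(c,px,z):
    o,d=ray(c,px); return o+d*(z-o[2])/d[2]
def tri(rs):
    A=0;b=0
    for o,d in rs:
        d=d/np.linalg.norm(d);P=np.eye(3)-np.outer(d,d);A=A+P;b=b+P@o
    x=np.linalg.solve(A,b); return x,[np.linalg.norm((np.eye(3)-np.outer(d,d)/(d@d))@(x-o)) for o,d in rs]
def proj(c,X):
    p=c['camera_matrix']@(np.array(c['R'])@X+np.array(c['t'])); return p[:2]/p[2]
E
python3 - <<'E'
from h import *
np.set_printoptions(precision=4,suppress=True)
C={n:cam(n,n+'0.png') for n in('scene','top','wrist')}
for q in('card_grip','card','stand','rack','lever_left_grip','lever_right_grip','lever_left_hinge','lever_right_hinge'):
    rs=[]
    for n in('scene','top','wrist'):
        L=bot.landmark_of(n,q)
        print(q,n,[(np.round(l['pixel'],1),round(l['p'],2)) for l in L[:2]])
        if L and n!='wrist': rs.append(ray(C[n],L[0]['pixel']))
    if len(rs)>1: print('   ',*tri(rs))
cv2.imwrite('pics/a.png',np.hstack([C['scene']['color'],C['top']['color']])[:,:,::-1][:, :])
print(bot.get_obs())
E
```

```text
card_grip scene [(array([230.5, 184.8]), 0.88)]
card_grip top [(array([189.9, 206.8]), 0.72), (array([199.1, 214.3]), 0.32)]
card_grip wrist []
    [0.4888 0.1311 0.0952] [np.float64(0.000745824559530221), np.float64(0.0007458245595299573)]
card scene [(array([230.1, 214.2]), 0.6)]
card top [(array([201.8, 210.9]), 0.63)]
card wrist []
    [0.483  0.1187 0.0098] [np.float64(0.009037396946155896), np.float64(0.009037396946155718)]
stand scene [(array([229.5, 213.4]), 0.97)]
stand top [(array([197.6, 218.4]), 0.68)]
stand wrist []
    [0.4717 0.1239 0.0129] [np.float64(0.0017561801856690012), np.float64(0.0017561801856691116)]
rack scene [(array([311.9, 281.7]), 0.59)]
rack top [(array([333.7, 220.6]), 0.67)]
rack wrist []
    [ 0.4556 -0.241  -0.0048] [np.float64(0.003419130014866316), np.float64(0.0034191300148664473)]
lever_left_grip scene [(array([286.2, 206.9]), 0.46)]
lever_left_grip top [(array([297.5, 214.4]), 0.6)]
lever_left_grip wrist []
    [ 0.4586 -0.1388  0.1462] [np.float64(0.0015055714778473555), np.float64(0.0015055714778474635)]
lever_right_grip scene []
lever_right_
[... 265 characters left out ...]
.float64(0.00018585275696022407), np.float64(0.00018585275696028666)]
lever_right_hinge scene []
lever_right_hinge top [(array([363.7, 216.9]), 0.79), (array([198.2, 213.5]), 0.41)]
lever_right_hinge wrist []
{'time': 1.35, 'q': array([-64.6855,   4.98  ,  10.0776,  95.1006,  -0.0006,  89.9988]), 'qd': array([-0.0758,  0.0374, -0.005 , -0.0109,  0.049 ,  0.0126]), 'joint_efforts': array([ -0.0016, -52.0102,  46.4857,   0.0018,  -0.    ,   0.    ]), 'ee_pos': array([ 0.2352, -0.4972,  0.2313]), 'tcp_rot': array([-179.9969,    0.0006,   25.3157]), 'wrist_force': array([ 0.2921,  0.3262, -0.3102]), 'torque': array([ 0.0321, -0.0329, -0.0132]), 'grasp_force': 0.0, 'opening': 0.08544433735938967}
```

View picture.

```bash
python3 - <<'E'
import cv2,numpy as np
s=cv2.imread('pics/scene0.png');t=cv2.imread('pics/top0.png')
a=cv2.resize(s[140:320,180:400],None,fx=1.8,fy=1.8,interpolation=3);b=cv2.resize(t[150:280,150:420],None,fx=2.9,fy=2.1,interpolation=3)
b=cv2.resize(t[160:270,150:410],None,fx=3,fy=2.4,interpolation=3)
b=b[:, :780]
h=np.zeros((324+264,780,3),np.uint8); h[:324,:396]=a; h[324:324+264]=b[:264]
cv2.imwrite('pics/crop0.png',h)
E
```

```text
(no output)
```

View pics/crop0.png

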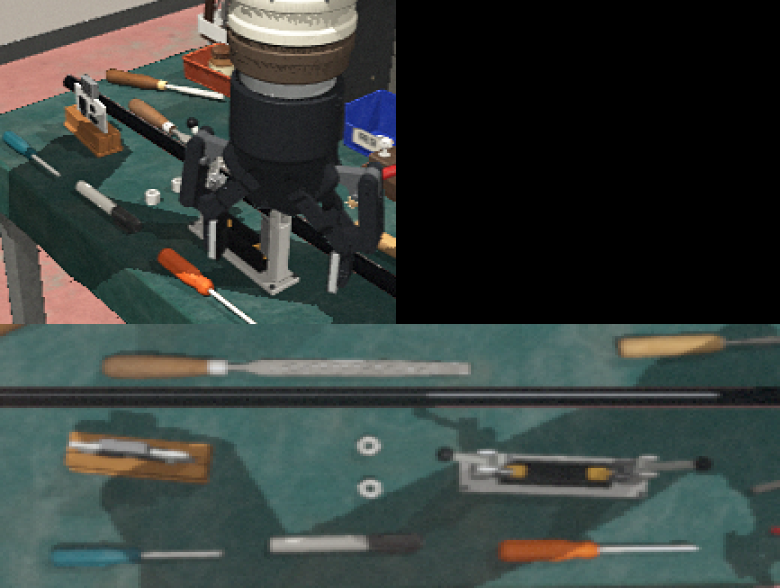

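>>> send_rows:
  moves: [1, 1, 0.4, 0, 0, 0.945, -1, 1, 1, 0.4, 0, 0, 0.945, -1, 1, 1, 0.4, 0, 0, 0.945, -1, 1, 1, 0.4, 0, 0, 0.945, -1, 1, 1, 0.4, 0, 0, 0.945, -1, 1, 1, 0.4, 0, 0, 0.945, -1, 1, 1, 0.4, 0, 0, 0.945, -1, 1, 1, 0.4, 0, 0, 0.945, -1]

```text
time: 2.35
ee_pos: [0.4359, -0.2963, 0.3117]
tcp_rot: [180.0, 0.0, 90.6]
wrist_force: [-1.5, -0.1, -0.4]
opening: 0.0853
grasp_force: 0.0
```

>>> send_rows:
  moves: [0, 1, 0, 0, 0, 0, -1, 0, 1, 0, 0, 0, 0, -1, 0, 0, 0, 0, 0, 0, -1]

```text
time: 2.72
ee_pos: [0.4353, -0.2461, 0.3118]
tcp_rot: [180.0, 0.0, 90.4]
wrist_force: [0.0, -0.5, 0.3]
opening: 0.0852
grasp_force: 0.0
```

```bash
python3 - <<'E'
from h import *
np.set_printoptions(precision=4,suppress=True)
c=cam('wrist','w1.png'); o=bot.get_obs(); print(o['ee_pos'],o['tcp_rot'],o['q'],o['wrist_force'])
print('cam',-c['R'].T@c['t'], c['R'])
t=cam('top'); s=cam('scene','s1.png')
for q in('rack','lever_left_hinge','lever_right_hinge','lever_left_grip','lever_right_grip'):
    for n,k in(('wrist',c),('top',t),('scene',s)):
        z={'rack':0}.get(q,.1028 if 'hinge' in q else .1417)
        for l in bot.landmark_of(n,q)[:2]: print(q,n,np.round(l['pixel'],1),round(l['p'],2),onz(k,l['pixel'],z))
E
```

```text
[ 0.4353 -0.2469  0.3116] [179.9703   0.0268  90.3589] [-29.5576   0.7586  14.7892 103.9915  -0.0084  60.0835] [0.7138 0.5955 0.5831]
cam [ 0.4343 -0.1717  0.455 ] [[ 1.      0.0071  0.0002]
 [ 0.0067 -0.9559  0.2935]
 [ 0.0023 -0.2935 -0.956 ]]
rack wrist [295.5 169.1] 0.72 [ 0.4542 -0.2399  0.    ]
rack top [331.5 224. ] 0.62 [ 0.4486 -0.2362  0.    ]
rack scene [312.3 281.7] 0.75 [ 0.4487 -0.2445  0.    ]
rack scene [296.8 229.6] 0.29 [ 0.5744 -0.0513  0.    ]
lever_left_hinge wrist [303.7 128.6] 0.61 [ 0.4584 -0.1772  0.1028]
lever_left_hinge top [313.2 214.7] 0.55 [ 0.4615 -0.1792  0.1028]
lever_left_hinge scene [296.3 231.6] 0.89 [ 0.4532 -0.1826  0.1028]
lever_right_hinge wrist [294.5 233.4] 0.79 [ 0.4501 -0.3081  0.1028]
lever_right_hinge scene [335.4 255.2] 0.56 [ 0.4526 -0.3051  0.1028]
lever_left_grip wrist [309.6  88.2] 0.85 [ 0.4605 -0.1378  0.1417]
lever_left_grip top [298.3 212.8] 0.48 [ 0.4618 -0.1402  0.1417]
lever_left_grip scene [286.5 210.7] 0.42 [ 0.4541 -0.1474  0.1417]
lever_right_grip wrist [290.2 273.6] 0.6 [ 0.4441 -0.345   0.1417]
lever_right_grip top [336.  222.9] 0.44 [ 0.4352 -0.2307  0.1417]
lever_right_grip scene [294.5 228.2] 0.68 [ 0.4167 -0.2169  0.1417]
lever_right_grip scene [352.7 247.8] 0.43 [ 0.4545 -0.3472  0.1417]
```

View pics/w1.png

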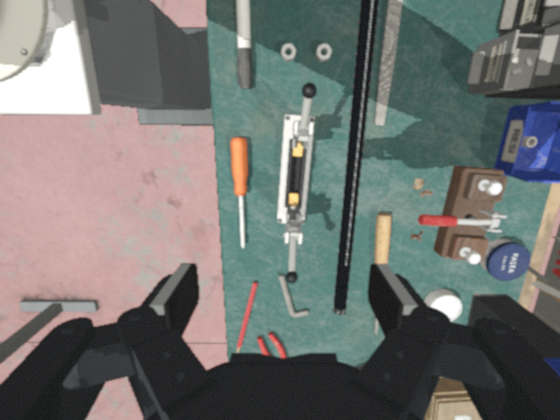

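>>> send_rows:
  moves: [0.15, 1, 0, 0, 0, 0, -1, 0.15, 1, 0, 0, 0, 0, -1, 0.15, 1, 0, 0, 0, 0, -1, 0.15, 1, 0, 0, 0, 0, -1, 0.15, 1, 0, 0, 0, 0, -1, 0.15, 1, 0, 0, 0, 0, -1, 0.15, 1, 0, 0, 0, 0, -1, 0.15, 1, 0, 0, 0, 0, -1]

```text
time: 4.62
ee_pos: [0.4652, -0.0463, 0.3113]
tcp_rot: [180.0, 0.0, 90.3]
wrist_force: [-0.1, -0.5, -0.2]
opening: 0.0852
grasp_force: 0.0
```

>>> send_rows:
  moves: [0.15, 1, -0.4, 0, 0, 0, -1, 0.15, 1, -0.4, 0, 0, 0, -1, 0.15, 1, -0.4, 0, 0, 0, -1, 0.15, 1, -0.4, 0, 0, 0, -1, 0.15, 1, -0.4, 0, 0, 0, -1, 0.15, 1, -0.4, 0, 0, 0, -1, 0, 0, 0, 0, 0, 0, -1, 0, 0, 0, 0, 0, 0, -1]

```text
time: 5.62
ee_pos: [0.4876, 0.1025, 0.2516]
tcp_rot: [180.0, 0.0, 90.3]
wrist_force: [-0.4, 0.1, 0.5]
opening: 0.0855
grasp_force: 0.0
```

```bash
python3 - <<'E'
from h import *
np.set_printoptions(precision=4,suppress=True)
c=cam('wrist','w2.png'); o=bot.get_obs(); print(o['ee_pos'],o['tcp_rot'],o['q'],o['wrist_force'])
for q,z in(('card_grip',.091),('stand',0.0),('card',0.008)):
    for l in bot.landmark_of('wrist',q)[:2]: print(q,np.round(l['pixel'],1),round(l['p'],2),onz(c,l['pixel'],z))
    for l in bot.trace('wrist',q)[:1]:
        r=l['region'].astype(np.uint8); print(q,'trace',l['p'],l['extent'],r.sum(),cv2.minAreaRect(cv2.findNonZero(r)))
im=c['color'][:,:,::-1]
cv2.imwrite('pics/w2c.png',cv2.resize(im[20:260,140:440],None,fx=2.5,fy=2.5,interpolation=3))
E
```

```text
[0.4877 0.1023 0.2518] [179.9675   0.0055  90.2684] [ 11.8509  -1.6448   5.5913  97.2054  -0.012  101.5825] [ 0.8516 -0.4989  0.0652]
card_grip [276.4 173.4] 0.75 [0.4799 0.1267 0.091 ]
card_grip trace 0.88 [268.8, 126.7, 292.4, 212.0] 820 ((277.2567138671875, 168.95944213867188), (13.645115852355957, 88.93984985351562), 9.462322235107422)
stand [281.7 163.8] 0.9 [0.485  0.1248 0.    ]
stand trace 0.95 [257.2, 112.6, 301.4, 216.0] 2450 ((278.7462158203125, 163.03079223632812), (34.481651306152344, 100.59217071533203), 7.125016689300537)
card [277.9 164.8] 0.97 [0.48   0.1245 0.008 ]
card trace 0.91 [269.7, 125.9, 287.3, 212.3] 838 ((277.5, 169.0), (12.823122024536133, 88.93984985351562), 9.462321281433105)
```

View pics/w2c.png

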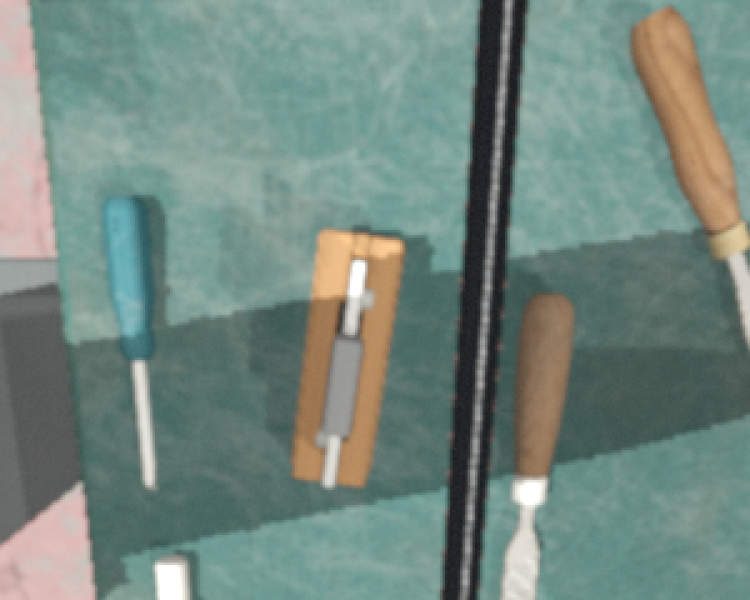

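```bash
python3 - <<'E'
from h import *
np.set_printoptions(precision=4,suppress=True)
c=cam('wrist')
f=lambda p:(140+p[0]/2.5,20+p[1]/2.5)
a=onz(c,f((358,262)),.078);b=onz(c,f((329,486)),.078)
print('card top',a,b,(a+b)/2,np.linalg.norm(a-b),np.degrees(np.arctan2(a[0]-b[0],a[1]-b[1])))
P=[onz(c,f(p),.104) for p in((335,335),(363,338),(350,440),(324,437))]
print(P,np.mean(P,0))
a=(P[0]+P[1])/2;b=(P[2]+P[3])/2;print(np.linalg.norm(a-b),np.degrees(np.arctan2(a[0]-b[0],a[1]-b[1])))
S=[onz(c,f(p),.034) for p in((318,231),(405,240),(363,487),(292,478))]
a=(S[0]+S[1])/2;b=(S[2]+S[3])/2;print(np.mean(S,0),np.linalg.norm(a-b),np.degrees(np.arctan2(a[0]-b[0],a[1]-b[1])))
E
```

```text
card top [0.487  0.1756 0.078 ] [0.4741 0.0774 0.078 ] [0.4806 0.1265 0.078 ] 0.09910683440532948 7.439956285125073
[array([0.478 , 0.1481, 0.104 ]), array([0.4891, 0.147 , 0.104 ]), array([0.484 , 0.1054, 0.104 ]), array([0.4733, 0.1067, 0.104 ])] [0.4811 0.1268 0.104 ]
0.04174799963916566 6.749467750437939
[0.4801 0.1264 0.034 ] 0.12316351448724762 7.924090739662943
```

>>> send_rows:
  moves: [-0.135, 0.485, 0, 0, 0, -0.425, -1, -0.135, 0.485, -0.5, 0, 0, -0.425, -1, 0, 0, -1, 0, 0, 0, -1, 0, 0, -1, 0, 0, 0, -1, 0, 0, -1, 0, 0, 0, -1, 0, 0, -1, 0, 0, 0, -1, 0, 0, -1, 0, 0, 0, -1, 0, 0, -0.9, 0, 0, 0, -1]

```text
time: 7.02
ee_pos: [0.4807, 0.1269, 0.0904]
tcp_rot: [-180.0, 0.0, 83.0]
wrist_force: [-0.5, -0.6, 0.7]
opening: 0.0854
grasp_force: 0.0
```

>>> send_rows:
  moves: [0, 0, -0.8, 0, 0, 0, -0.5, 0, 0, 0, 0, 0, 0, -0.2]

```text
time: 7.28
ee_pos: [0.48, 0.1267, 0.07]
tcp_rot: [-179.9, 0.1, 83.0]
wrist_force: [-0.0, 0.2, -0.4]
opening: 0.0524
grasp_force: 0.0
```

```bash
python3 - <<'E'
from h import *
c=cam('wrist'); o=bot.get_obs(); print(o['ee_pos'],o['tcp_rot'],o['opening'],o['wrist_force'])
im=c['color'][:,:,::-1]
cv2.imwrite('pics/w3.png',im)
E
```

```text
[0.48060645 0.12689431 0.07120248] [-1.79950700e+02  2.02709832e-02  8.29748179e+01] 0.05091628203848201 [-0.37744859  0.43727441 -0.17257759]
```

View pics/w3.png

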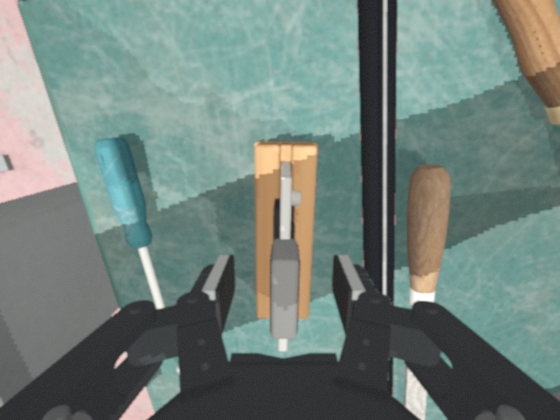

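>>> send_rows:
  moves: [0, 0, 0, 0, 0, 0, 0.2, 0, 0, 0, 0, 0, 0, 0.5, 0, 0, 0, 0, 0, 0, 1, 0, 0, 0, 0, 0, 0, 1, 0, 0, 0, 0, 0, 0, 1, 0, 0, 0, 0, 0, 0, 1]
  squeeze: 60

```text
time: 8.07
ee_pos: [0.4812, 0.1272, 0.0721]
tcp_rot: [179.9, -0.0, 83.0]
wrist_force: [-1.3, 0.2, 6.2]
opening: 0.0115
grasp_force: 59.3
```

>>> send_rows:
  moves: [0, 0, 0.3, 0, 0, 0, 1, 0, 0, 0.8, 0, 0, 0, 1, 0, 0, 0.9, 0, 0, 0, 1, 0, 0, 0, 0, 0, 0, 1]

```text
time: 8.57
ee_pos: [0.4818, 0.1273, 0.1228]
tcp_rot: [179.9, -0.1, 83.0]
wrist_force: [0.3, 0.0, -1.5]
opening: 0.0111
grasp_force: 58.7
```

>>> send_rows:
  moves: [0, 0, 1, 0, 0, 0, 1, 0, -0.4, 1, 0, 0, 0, 1, 0, -1, 1, 0, 0, 0, 1, 0, -1, 1, 0, 0, 0, 1, 0, -1, 1, 0, 0, 0, 1, 0, -1, 0.5, 0, 0, 0, 1, 0, -1, 0, 0, 0, 0, 1, 0, -1, 0, 0, 0, 0, 1]

```text
time: 9.57
ee_pos: [0.4809, -0.0338, 0.2578]
tcp_rot: [-179.9, 0.0, 83.0]
wrist_force: [1.2, 0.1, -1.3]
opening: 0.0109
grasp_force: 58.7
```

>>> send_rows:
  moves: [0.1, -1, 0, 0, 0, 0.06, 1, 0.1, -1, 0, 0, 0, 0.06, 1, 0.1, -1, 0, 0, 0, 0.06, 1, 0.1, -1, 0, 0, 0, 0.06, 1, 0.1, -1, 0, 0, 0, 0.06, 1, 0.1, -1, 0, 0, 0, 0.07, 1, 0.1, -1, 0, 0, 0, 0, 1, 0, -1, 0, 0, 0, 0, 1]

```text
time: 10.58
ee_pos: [0.4984, -0.2337, 0.2574]
tcp_rot: [-179.9, -0.0, 86.2]
wrist_force: [0.6, 0.6, -1.0]
opening: 0.0111
grasp_force: 58.8
```

>>> send_rows:
  moves: [0, 0, 0, 0, 0, 0, 1, 0, 0, 0, 0, 0, 0, 1]

```text
time: 10.82
ee_pos: [0.4983, -0.2326, 0.258]
tcp_rot: [-179.9, -0.0, 86.2]
wrist_force: [-0.0, 0.0, -1.9]
opening: 0.0112
grasp_force: 58.6
```

```bash
python3 - <<'E'
from h import *
np.set_printoptions(precision=4,suppress=True)
c=cam('wrist','w4.png'); o=bot.get_obs(); print(o['ee_pos'],o['tcp_rot'],o['q'],o['wrist_force'])
for q,z in(('rack',0),('lever_left_hinge',.1028),('lever_right_hinge',.1028),('lever_left_grip',.1417),('lever_right_grip',.1417),('guides',0),('dock',0),('card_grip',o['ee_pos'][2]+.019)):
    for l in bot.landmark_of('wrist',q)[:2]: print(q,np.round(l['pixel'],1),round(l['p'],2),onz(c,l['pixel'],z))
cv2.imwrite('pics/w4c.png',cv2.resize(c['color'][:,:,::-1][60:420,80:480],None,fx=1.65,fy=1.65,interpolation=3))
E
```

```text
[ 0.4984 -0.2324  0.2583] [-179.9639   -0.0247   86.18  ] [-25.0047   5.7135  13.8982  98.2274   0.0099  68.8153] [ 0.1388  0.5268 -1.1391]
rack [251.4 188.1] 0.9 [ 0.4519 -0.242   0.    ]
lever_left_hinge [250.4 185.9] 0.7 [ 0.4642 -0.2182  0.1028]
lever_left_hinge [240.2 146.1] 0.66 [ 0.458  -0.177   0.1028]
lever_right_hinge [245.5 263.3] 0.85 [ 0.4497 -0.3071  0.1028]
lever_left_grip [285.3 225.8] 0.63 [ 0.4985 -0.251   0.1417]
lever_left_grip [235.6 101.8] 0.56 [ 0.4641 -0.1382  0.1417]
dock [251.8 186.1] 0.93 [ 0.4528 -0.2392  0.    ]
dock [232.2 101.4] 0.4 [ 0.4384 -0.1263  0.    ]
card_grip [281.3 287.8] 0.73 [ 0.4969 -0.2345  0.2773]
card_grip [237.8 145.3] 0.36 [ 0.4834 -0.1658  0.2773]
```

View pics/w4c.png

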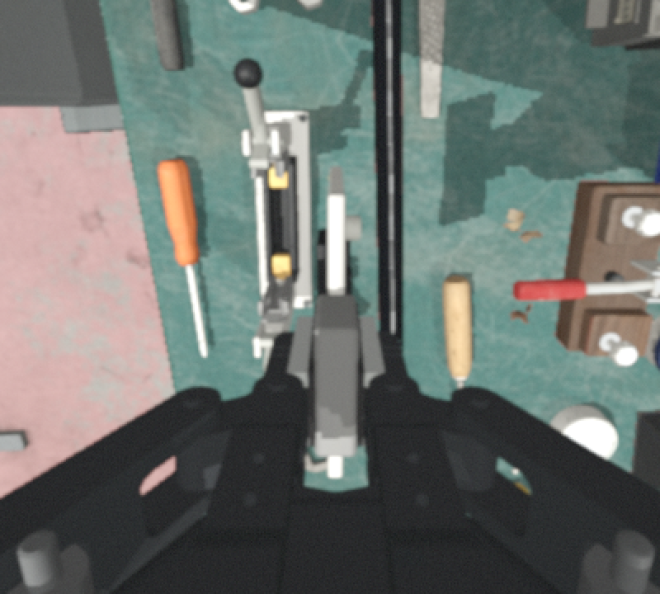

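```bash
python3 - <<'E'
from h import *
np.set_printoptions(precision=4,suppress=True)
c=cam('wrist'); o=bot.get_obs(); T=o['ee_pos']; yaw=np.radians(o['tcp_rot'][2]-90)
f=lambda p:(80+p[0]/1.65,60+p[1]/1.65)
ex=np.array([np.cos(yaw),np.sin(yaw),0]);ey=np.array([-np.sin(yaw),np.cos(yaw),0])
def rel(X): d=X-T; return np.array([d@ex,d@ey])
print('card strip: x,y rel tool',[rel(onz(c,f(p),T[2]+.006)) for p in((336.5,192),(335,465))])
print('grip top corners',[rel(onz(c,f(p),T[2]+.032)) for p in((315,296),(358,296),(318,455),(356,455))])
for n,p,z in(('base TR',(309,113),.008),('base BR',(310,303),.008),('base TL?',(265,113),.008),('ballL',(247,73),.1417),('hingeL',(263,140),.1028),('brassL',(279,178),.036),('brassR',(281,264),.036)):
    print(n,onz(c,f(p),z))
hsv=cv2.cvtColor(c['color'],cv2.COLOR_RGB2HSV)
m=cv2.inRange(hsv,(18,110,120),(35,255,255));m[:,:200]=0;m[:,300:]=0;m[300:]=0
n,l,s,ce=cv2.connectedComponentsWithStats(m)
for i in range(1,n):
    if s[i,4]>15: print('brass',s[i],ce[i],onz(c,ce[i],.036))
cv2.imwrite('pics/w5c.png',cv2.resize(c['color'][:,:,::-1][90:300,190:340],None,fx=2.8,fy=2.8,interpolation=3))
E
```

```text
card strip: x,y rel tool [array([-0.    ,  0.0503]), array([-0.0004, -0.0453])]
grip top corners [array([-0.0054,  0.0286]), array([0.0053, 0.0286]), array([-0.0052, -0.0193]), array([ 0.0054, -0.0193])]
base TR [ 0.4818 -0.1632  0.008 ]
base BR [ 0.4693 -0.3254  0.008 ]
base TL? [ 0.4471 -0.1609  0.008 ]
ballL [ 0.459  -0.1399  0.1417]
hingeL [ 0.4576 -0.176   0.1028]
brassL [ 0.4565 -0.2089  0.036 ]
brassR [ 0.4511 -0.2781  0.036 ]
brass [244 213  12  15  72] [249.4444 220.6111] [ 0.4499 -0.2788  0.036 ]
```

View pics/w5c.png

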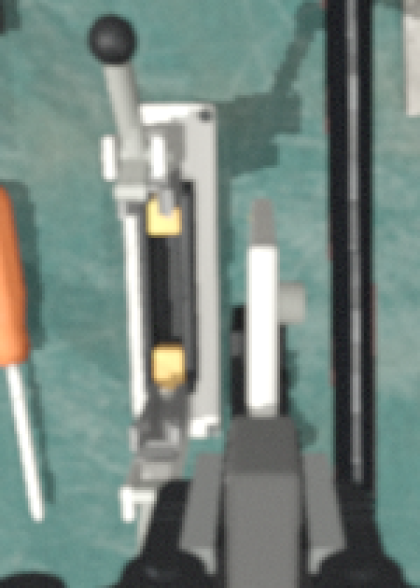

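>>> send_rows:
  moves: [-0.6, -0.13, 0, 0, 0, 0, 1, -0.6, -0.13, 0, 0, 0, 0, 1, -0.6, -0.14, 0, 0, 0, 0, 1, 0, 0, -0.9, 0, 0, 0, 1, 0, 0, -0.9, 0, 0, 0, 1, 0, 0, -0.9, 0, 0, 0, 1, 0, 0, -0.9, 0, 0, 0, 1, 0, 0, 0, 0, 0, 0, 1]

```text
time: 12.32
ee_pos: [0.4519, -0.2428, 0.1676]
tcp_rot: [-179.9, -0.1, 86.1]
wrist_force: [0.2, 0.2, -0.8]
opening: 0.0111
grasp_force: 58.6
```

```bash
python3 - <<'E'
from h import *
np.set_printoptions(precision=4,suppress=True)
c=cam('wrist','w6.png'); o=bot.get_obs(); print(o['ee_pos'],o['tcp_rot'],o['wrist_force'])
for q,z in(('lever_left_hinge',.1028),('lever_left_grip',.1417),('card',o['ee_pos'][2]-.064)):
    for l in bot.landmark_of('wrist',q)[:2]: print(q,np.round(l['pixel'],1),round(l['p'],2),onz(c,l['pixel'],z))
# project expected rack features at estimate
x0,y0,a=.4535,-.2425,np.radians(-4)
Rz=lambda v:np.array([x0,y0,0])+np.array([np.cos(a)*v[0]-np.sin(a)*v[1],np.sin(a)*v[0]+np.cos(a)*v[1],v[2]])
im=c['color'][:,:,::-1].copy()
big=cv2.resize(im[20:260,180:390],None,fx=2.5,fy=2.5,interpolation=3)
for v in((22,84,8),(-22,84,8),(3.5,52.5,91),(-3.5,52.5,91),(0,67,102.8),(0,106,141.7),(22,-84,8),(-22,-84,8)):
    p=proj(c,Rz(np.array(v)/1000)); print(v,p)
    cv2.circle(big,tuple(int(k) for k in((p[0]-180+.5)*2.5,(p[1]-20+.5)*2.5)),2,(0,0,255),-1)
cv2.imwrite('pics/w6c.png',big)
E
```

```text
[ 0.4526 -0.243   0.1689] [-179.9684   -0.0135   86.134 ] [ 0.4447 -0.0285 -0.8011]
lever_left_hinge [286.9 138.2] 0.86 [ 0.4583 -0.1784  0.1028]
lever_left_grip [286.7  63.4] 0.93 [ 0.4604 -0.1384  0.1417]
card [283.8 226.7] 0.74 [ 0.4519 -0.2427  0.1049]
(22, 84, 8) [308.029  113.2234]
(-22, 84, 8) [263.5352 113.1108]
(3.5, 52.5, 91) [290.8986 153.7885]
(-3.5, 52.5, 91) [281.5256 153.7623]
(0, 67, 102.8) [286.4517 134.2091]
(0, 106, 141.7) [287.4775  59.893 ]
(22, -84, 8) [304.033  266.4708]
(-22, -84, 8) [266.047  266.3366]
```

View pics/w6c.png

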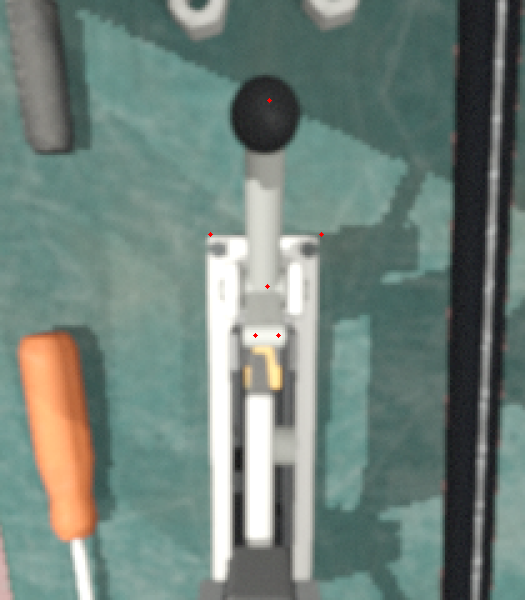

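>>> send_rows:
  moves: [0.01, 0, -0.3, 0, 0, 0, 1, 0, 0, -0.2, 0, 0, 0, 1, 0, 0, -0.15, 0, 0, 0, 1, 0, 0, -0.15, 0, 0, 0, 1, 0, 0, -0.15, 0, 0, 0, 1, 0, 0, 0, 0, 0, 0, 1]

```text
time: 13.28
ee_pos: [0.4535, -0.2429, 0.1447]
tcp_rot: [-180.0, -0.0, 86.2]
wrist_force: [0.5, 0.1, -1.5]
opening: 0.0112
grasp_force: 58.7
```

>>> send_rows:
  moves: [0, 0, -0.2, 0, 0, 0, 1, 0, 0, -0.2, 0, 0, 0, 1, 0, 0, -0.2, 0, 0, 0, 1, 0, 0, -0.2, 0, 0, 0, 1, 0, 0, 0, 0, 0, 0, 1]

```text
time: 13.9
ee_pos: [0.4534, -0.2428, 0.1245]
tcp_rot: [-180.0, -0.0, 86.2]
wrist_force: [0.5, -0.3, -2.2]
opening: 0.0109
grasp_force: 58.7
```

```bash
python3 - <<'E'
from h import *
c=cam('wrist','w7.png'); o=bot.get_obs(); print(o['ee_pos'],o['tcp_rot'],o['wrist_force'],o['torque'])
s=cam('scene')
a=cv2.resize(c['color'][:,:,::-1][20:320,180:390],None,fx=1.9,fy=1.9,interpolation=3)
b=cv2.resize(s['color'][:,:,::-1][160:310,260:380],None,fx=3.3,fy=3.8,interpolation=3)
cv2.imwrite('pics/w7c.png',np.hstack([a,b[:570]]))
E
```

```text
[ 0.45356592 -0.24289003  0.12486409] [-1.79983623e+02 -7.75285209e-03  8.61597210e+01] [ 0.07639428 -0.1474755  -2.07747708] [-0.02023691 -0.00824698  0.02510635]
```

View pics/w7c.png

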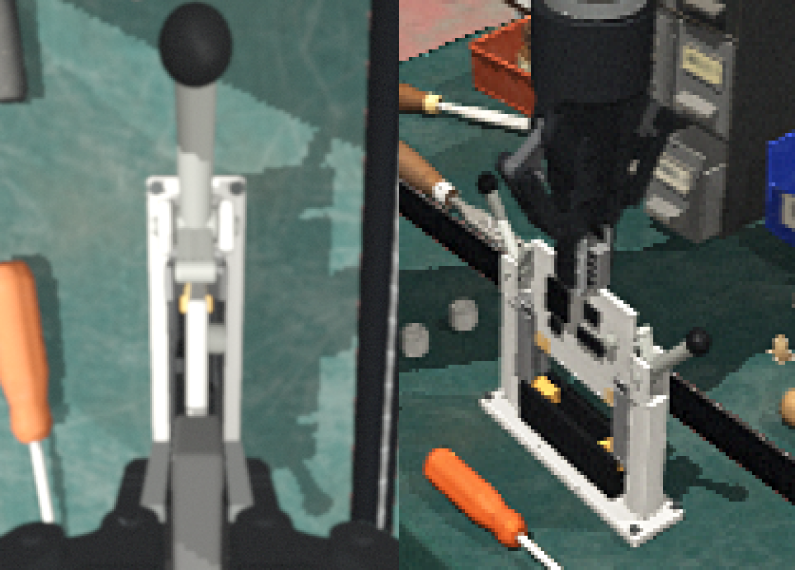

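>>> send_rows:
  moves: [0, 0, -0.2, 0, 0, 0, 1, 0, 0, -0.2, 0, 0, 0, 1, 0, 0, -0.2, 0, 0, 0, 1, 0, 0, -0.2, 0, 0, 0, 1, 0, 0, 0, 0, 0, 0, 1]

```text
time: 14.62
ee_pos: [0.4534, -0.2428, 0.1045]
tcp_rot: [-180.0, -0.0, 86.2]
wrist_force: [-0.3, -0.3, -0.8]
opening: 0.011
grasp_force: 58.7
```

>>> send_rows:
  moves: [0, 0, -0.05, 0, 0, 0, 1, 0, 0, -0.05, 0, 0, 0, 1, 0, 0, -0.05, 0, 0, 0, 1, 0, 0, 0, 0, 0, 0, 1]

```text
time: 15.12
ee_pos: [0.4536, -0.2429, 0.1012]
tcp_rot: [-180.0, -0.0, 86.2]
wrist_force: [-0.6, -0.6, -0.9]
opening: 0.0113
grasp_force: 58.7
```

>>> send_rows:
  moves: [0, 0, -0.04, 0, 0, 0, 1, 0, 0, -0.04, 0, 0, 0, 1, 0, 0, 0, 0, 0, 0, 1]

```text
time: 15.5
ee_pos: [0.4536, -0.2429, 0.0992]
tcp_rot: [-180.0, -0.0, 86.2]
wrist_force: [0.5, 0.0, -2.0]
opening: 0.0111
grasp_force: 58.7
```

>>> send_rows:
  moves: [0, 0, -0.04, 0, 0, 0, 1, 0, 0, 0, 0, 0, 0, 1]

```text
time: 15.75
ee_pos: [0.4536, -0.2429, 0.0982]
tcp_rot: [-180.0, -0.0, 86.2]
wrist_force: [0.5, 0.7, -1.9]
opening: 0.0112
grasp_force: 58.7
```

>>> send_rows:
  moves: [0, 0, -0.04, 0, 0, 0, 1, 0, 0, 0, 0, 0, 0, 1]

```text
time: 16.0
ee_pos: [0.4538, -0.243, 0.0978]
tcp_rot: [180.0, 0.0, 86.2]
wrist_force: [-2.0, 0.7, 3.7]
opening: 0.0114
grasp_force: 59.5
```

>>> send_rows:
  moves: [0, 0, -0.04, 0, 0, 0, 1, 0, 0, -0.04, 0, 0, 0, 1, 0, 0, 0, 0, 0, 0, 1]

```text
time: 16.38
ee_pos: [0.4538, -0.243, 0.0958]
tcp_rot: [180.0, 0.0, 86.2]
wrist_force: [-0.8, 0.4, 4.9]
opening: 0.0112
grasp_force: 59.8
```

>>> send_rows:
  moves: [0, 0, -0.03, 0, 0, 0, 1, 0, 0, 0, 0, 0, 0, 1]

```text
time: 16.62
ee_pos: [0.4538, -0.243, 0.095]
tcp_rot: [180.0, 0.0, 86.2]
wrist_force: [-1.9, -0.4, 4.1]
opening: 0.0113
grasp_force: 59.8
```

>>> send_rows:
  moves: [0, 0, -0.03, 0, 0, 0, 1, 0, 0, 0, 0, 0, 0, 1]

```text
time: 16.88
ee_pos: [0.4538, -0.243, 0.0943]
tcp_rot: [180.0, 0.0, 86.2]
wrist_force: [-0.7, 0.9, 5.1]
opening: 0.011
grasp_force: 59.8
```

>>> send_rows:
  moves: [0, 0, -0.02, 0, 0, 0, 1, 0, 0, 0, 0, 0, 0, 1]

```text
time: 17.12
ee_pos: [0.4538, -0.243, 0.094]
tcp_rot: [180.0, 0.0, 86.2]
wrist_force: [-2.5, 0.6, 7.4]
opening: 0.011
grasp_force: 59.9
```

>>> send_rows:
  moves: [0, 0, -0.02, 0, 0, 0, 1, 0, 0, 0, 0, 0, 0, 1]

```text
time: 17.38
ee_pos: [0.4539, -0.2431, 0.094]
tcp_rot: [179.9, 0.0, 86.2]
wrist_force: [-3.0, 1.9, 10.4]
opening: 0.0112
grasp_force: 60.5
```

>>> send_rows:
  moves: [0, 0, -0.02, 0, 0, 0, 1, 0, 0, 0, 0, 0, 0, 1]

```text
time: 17.62
ee_pos: [0.454, -0.2432, 0.0939]
tcp_rot: [179.9, 0.1, 86.2]
wrist_force: [-4.7, 2.9, 13.5]
opening: 0.0108
grasp_force: 61.1
```

>>> send_rows:
  moves: [0, 0, -0.015, 0, 0, 0, 1, 0, 0, 0, 0, 0, 0, 1, 0, 0, 0, 0, 0, 0, 1, 0, 0, 0, 0, 0, 0, 1]

```text
time: 18.12
ee_pos: [0.4541, -0.2432, 0.0939]
tcp_rot: [179.9, 0.1, 86.2]
wrist_force: [-5.1, 1.8, 15.5]
opening: 0.0115
grasp_force: 61.5
```

>>> send_rows:
  moves: [0, 0, 0, 0, 0, 0, 0.6, 0, 0, 0, 0, 0, 0, 0.2, 0, 0, 0, 0, 0, 0, 0, 0, 0, 0, 0, 0, 0, 0]

```text
time: 18.62
ee_pos: [0.4536, -0.2429, 0.0916]
tcp_rot: [-180.0, -0.0, 86.2]
wrist_force: [-0.0, -0.8, -1.3]
opening: 0.0429
grasp_force: 0.0
```

>>> send_rows:
  moves: [0, 0, 0.4, 0, 0, 0, 0, 0, 0, 1, 0, 0, 0, 0, 0, 0, 1, 0, 0, 0, 0, 0, 0, 1, 0, 0, 0, 0, 0, 0, 1, 0, 0, 0, 1, 0.05, 1, 0, 0, 0, 0, 1, 0.05, 1, 0, 0, 0, 0, 1, 0.05, 1, 0, 0, 0, 0, 1]

```text
time: 19.62
ee_pos: [0.4575, -0.1673, 0.2027]
tcp_rot: [180.0, 0.0, 86.1]
wrist_force: [0.3, 1.9, -0.2]
opening: 0.0003
grasp_force: 0.0
```

>>> send_rows:
  moves: [0.1, 1, 0, 0, 0, 0, 1, 0.1, 1, 0, 0, 0, 0, 1, 0, 0.4, 0, 0, 0, 0, 1, 0, 0, 0, 0, 0, 0, 1]

```text
time: 20.12
ee_pos: [0.4625, -0.1078, 0.2023]
tcp_rot: [180.0, 0.0, 86.2]
wrist_force: [0.6, -1.0, 0.3]
opening: 0.0002
grasp_force: 0.0
```

```bash
python3 - <<'E'
from h import *
np.set_printoptions(precision=4,suppress=True)
s=cam('scene'); t=cam('top'); c=cam('wrist'); o=bot.get_obs(); print(o['ee_pos'],o['tcp_rot'],o['wrist_force'],o['opening'])
for q,z in(('lever_left_grip',.1445),('lever_right_grip',.1445)):
  for n,k in(('scene',s),('top',t),('wrist',c)):
    for l in bot.landmark_of(n,q)[:2]: print(q,n,np.round(l['pixel'],1),round(l['p'],2),onz(k,l['pixel'],z))
a=cv2.resize(c['color'][:,:,::-1],(400,300))
b=cv2.resize(s['color'][:,:,::-1][150:310,250:380],None,fx=3,fy=3.5,interpolation=3)
h=np.zeros((560,790,3),np.uint8);h[:300,:400]=a;h[:560,400:790]=b
cv2.imwrite('pics/w8c.png',h)
E
```

```text
[ 0.4624 -0.1086  0.202 ] [179.9974   0.0123  86.1278] [-0.1801  0.3059 -0.9728] 0.00021185842292797673
lever_left_grip scene [311.4 281.2] 0.55 [ 0.3162 -0.3748  0.1445]
lever_left_grip scene [290.7 208.7] 0.42 [ 0.4642 -0.1503  0.1445]
lever_right_grip scene [352.2 249.3] 0.53 [ 0.4464 -0.3529  0.1445]
lever_right_grip top [382.6 217.3] 0.45 [ 0.446  -0.3438  0.1445]
```

View pics/w8c.png

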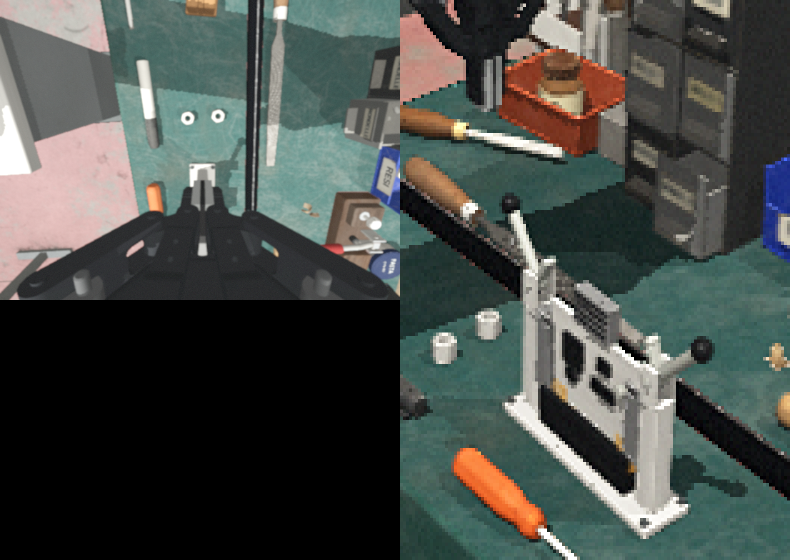

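>>> send_rows:
  moves: [0, 0, -0.9, 0, 0, 0, 1, 0, 0, -0.9, 0, 0, 0, 1, 0, 0, -0.7, 0, 0, 0, 1, -0.02, -0.3, 0, 0, 0, 0, 1, -0.02, -0.3, 0, 0, 0, 0, 1, -0.02, -0.2, 0, 0, 0, 0, 1, -0.02, -0.2, 0, 0, 0, 0, 1]

```text
time: 21.45
ee_pos: [0.4611, -0.1332, 0.141]
tcp_rot: [179.9, -0.0, 86.2]
wrist_force: [1.3, 3.0, 2.4]
opening: 0.0002
grasp_force: 1.6
```

>>> send_rows:
  moves: [-0.02, -0.2, 0, 0, 0, 0, 1, -0.02, -0.2, 0, 0, 0, 0, 1, -0.02, -0.2, 0, 0, 0, 0, 1, -0.02, -0.2, 0, 0, 0, 0, 1]

```text
time: 21.95
ee_pos: [0.4583, -0.1534, 0.1393]
tcp_rot: [-180.0, 0.0, 86.2]
wrist_force: [0.6, 1.5, 2.2]
opening: -0.0001
grasp_force: 0.8
```

>>> send_rows:
  moves: [-0.01, -0.16, 0, 0, 0, 0, 1, -0.01, -0.16, 0, 0, 0, 0, 1, -0.01, -0.16, 0, 0, 0, 0, 1, -0.01, -0.16, 0, 0, 0, 0, 1]

```text
time: 22.45
ee_pos: [0.4573, -0.1692, 0.1393]
tcp_rot: [-180.0, -0.0, 86.2]
wrist_force: [1.1, 0.9, -0.3]
opening: -0.0001
grasp_force: 0.7
```

>>> send_rows:
  moves: [0, -0.12, 0, 0, 0, 0, 1, 0, -0.12, 0, 0, 0, 0, 1, 0, 0, 0, 0, 0, 0, 1]

```text
time: 22.82
ee_pos: [0.4573, -0.1751, 0.1393]
tcp_rot: [-180.0, 0.0, 86.1]
wrist_force: [-0.2, 0.5, -0.3]
opening: -0.0002
grasp_force: 0.4
```

>>> send_rows:
  moves: [0, -0.1, 0, 0, 0, 0, 1, 0, -0.08, 0, 0, 0, 0, 1, 0, 0, 0, 0, 0, 0, 1]

```text
time: 23.2
ee_pos: [0.4573, -0.178, 0.1392]
tcp_rot: [-180.0, -0.2, 86.2]
wrist_force: [-0.5, 10.8, 0.4]
opening: -0.0
grasp_force: 5.0
```

>>> send_rows:
  moves: [0, -0.06, 0, 0, 0, 0, 1, 0, 0, 0, 0, 0, 0, 1]

```text
time: 23.45
ee_pos: [0.4572, -0.1788, 0.1391]
tcp_rot: [-180.0, -0.3, 86.2]
wrist_force: [-0.5, 14.2, -0.2]
opening: -0.0004
grasp_force: 6.8
```

>>> send_rows:
  moves: [0, -0.06, 0, 0, 0, 0, 1, 0, 0, 0, 0, 0, 0, 1]

```text
time: 23.7
ee_pos: [0.4571, -0.1798, 0.1388]
tcp_rot: [-179.9, -0.3, 86.3]
wrist_force: [-0.2, 16.5, -0.6]
opening: -0.0003
grasp_force: 7.5
```

>>> send_rows:
  moves: [0, -0.06, 0, 0, 0, 0, 1, 0, 0, 0, 0, 0, 0, 1]

```text
time: 23.95
ee_pos: [0.457, -0.1809, 0.1386]
tcp_rot: [-179.9, -0.4, 86.3]
wrist_force: [0.9, 19.5, -2.4]
opening: 0.0002
grasp_force: 7.9
```

>>> send_rows:
  moves: [0, -0.08, 0, 0, 0, 0, 1, 0, 0, 0, 0, 0, 0, 1]

```text
time: 24.2
ee_pos: [0.4571, -0.183, 0.1389]
tcp_rot: [-179.9, -0.4, 86.3]
wrist_force: [-0.1, 19.0, -0.7]
opening: 0.0003
grasp_force: 8.2
```

>>> send_rows:
  moves: [0, -0.08, 0, 0, 0, 0, 1, 0, 0, 0, 0, 0, 0, 1]

```text
time: 24.45
ee_pos: [0.4571, -0.1842, 0.1389]
tcp_rot: [-179.9, -0.5, 86.3]
wrist_force: [0.4, 22.9, 1.9]
opening: 0.0002
grasp_force: 10.4
```

>>> send_rows:
  moves: [0, -0.08, 0, 0, 0, 0, 1, 0, 0, 0, 0, 0, 0, 1]

```text
time: 24.7
ee_pos: [0.4571, -0.1848, 0.1388]
tcp_rot: [-179.9, -0.7, 86.4]
wrist_force: [0.3, 31.7, 2.5]
opening: -0.0
grasp_force: 14.3
```

>>> send_rows:
  moves: [0, 0.4, 0, 0, 0, 0, 1, 0, 0.4, 0.3, 0, 0, 0, 1, 0, 0, 1, 0, 0, 0, 1, 0, 0, 1, 0, 0, 0, 1, 0, -0.5, 0.5, 0, 0, 0, 1, -0.05, -1, 0, 0, 0, 0, 1, -0.05, -1, 0, 0, 0, 0, 1, -0.05, -1, 0, 0, 0, 0, 1]

```text
time: 25.7
ee_pos: [0.4534, -0.2591, 0.2092]
tcp_rot: [-180.0, 0.0, 86.1]
wrist_force: [0.1, -0.4, -0.2]
opening: 0.0001
grasp_force: 0.0
```

>>> send_rows:
  moves: [-0.07, -1, 0, 0, 0, 0, 1, -0.07, -1, 0, 0, 0, 0, 1, -0.07, -1, 0, 0, 0, 0, 1, -0.07, -1, 0, 0, 0, 0, 1, -0.07, -1, 0, 0, 0, 0, 1, 0, 0, 0, 0, 0, 0, 1, 0, 0, 0, 0, 0, 0, 1]

```text
time: 26.58
ee_pos: [0.4448, -0.3825, 0.2093]
tcp_rot: [-180.0, -0.0, 86.1]
wrist_force: [-0.4, 0.8, -0.6]
opening: -0.0001
grasp_force: 0.0
```

```bash
python3 - <<'E'
from h import *
np.set_printoptions(precision=4,suppress=True)
s=cam('scene'); c=cam('wrist'); o=bot.get_obs(); print(o['ee_pos'],o['tcp_rot'],o['wrist_force'],o['opening'])
x0,y0,a=.4537,-.243,np.radians(-3.9)
Rz=lambda v:np.array([x0,y0,0])+np.array([np.cos(a)*v[0]-np.sin(a)*v[1],np.sin(a)*v[0]+np.cos(a)*v[1],v[2]])
for th in(0.9,1.1,1.2,1.309):
    p=Rz(np.array([0,.067+.055*np.cos(np.pi/4+th),.1028+.055*np.sin(np.pi/4+th)])); print(th,proj(c,p),proj(s,p))
for q in('lever_left_grip','lever_right_grip','card_grip'):
  for n in('wrist','scene'):
    print(q,n,[(np.round(l['pixel'],1),round(l['p'],2)) for l in bot.landmark_of(n,q)[:2]])
a=cv2.resize(c['color'][:,:,::-1][0:300,180:390],None,fx=1.9,fy=1.9,interpolation=3)
b=cv2.resize(s['color'][:,:,::-1][160:310,260:380],None,fx=3.3,fy=3.8,interpolation=3)
cv2.imwrite('pics/w9c.png',np.hstack([a,b[:570]]))
E
```

```text
[ 0.445  -0.382   0.2095] [179.9987  -0.0014  86.1893] [ 0.439  -0.7961 -0.244 ] -0.00038638723240700144
0.9 [ 283.2488 -131.1201] [298.1535 209.7405]
1.1 [ 283.2204 -101.3116] [301.1552 212.5616]
1.2 [283.2083 -86.6897] [302.5982 214.2606]
1.309 [283.1968 -71.3521] [304.1013 216.3055]
lever_left_grip wrist [(array([281.5,  57. ]), 0.47)]
lever_left_grip scene [(array([305. , 216.1]), 0.57)]
lever_right_grip wrist [(array([280.5, 181.3]), 0.7)]
lever_right_grip scene [(array([354.4, 248.9]), 0.46), (array([315.8, 237.7]), 0.16)]
card_grip wrist [(array([281.9,  30.7]), 0.96), (array([283.8,  55.9]), 0.15)]
card_grip scene [(array([314.3, 239.1]), 0.75)]
```

View pics/w9c.png

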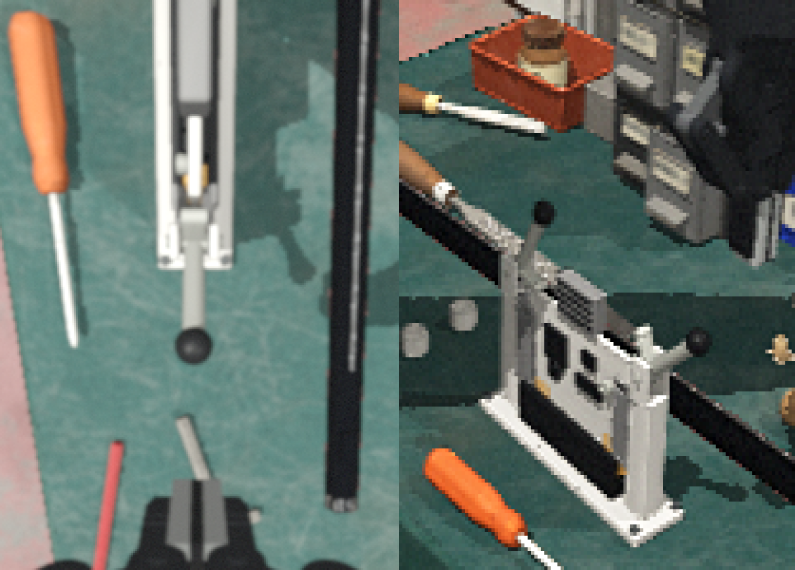

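>>> send_rows:
  moves: [0, 0, -1, 0, 0, 0, 1, 0, 0, -1, 0, 0, 0, 1, 0, 0, -0.8, 0, 0, 0, 1, 0.02, 0.3, 0, 0, 0, 0, 1, 0.02, 0.3, 0, 0, 0, 0, 1, 0.02, 0.2, 0, 0, 0, 0, 1, 0.02, 0.2, 0, 0, 0, 0, 1]

```text
time: 27.85
ee_pos: [0.4474, -0.361, 0.1437]
tcp_rot: [179.8, 0.6, 86.1]
wrist_force: [-8.0, -20.3, 21.4]
opening: 0.0004
grasp_force: 12.2
```

>>> send_rows:
  moves: [0.02, 0.2, 0, 0, 0, 0, 1, 0.02, 0.2, 0, 0, 0, 0, 1, 0.02, 0.2, 0, 0, 0, 0, 1, 0.02, 0.2, 0, 0, 0, 0, 1]

```text
time: 28.35
ee_pos: [0.4495, -0.3383, 0.142]
tcp_rot: [179.8, 0.2, 86.1]
wrist_force: [-0.6, -2.1, 1.8]
opening: 0.0001
grasp_force: 1.0
```

>>> send_rows:
  moves: [0.01, 0.16, 0, 0, 0, 0, 1, 0.01, 0.16, 0, 0, 0, 0, 1, 0.01, 0.16, 0, 0, 0, 0, 1, 0.01, 0.16, 0, 0, 0, 0, 1, 0.01, 0.16, 0, 0, 0, 0, 1]

```text
time: 28.98
ee_pos: [0.4501, -0.3171, 0.1392]
tcp_rot: [-180.0, -0.0, 86.2]
wrist_force: [0.5, -2.0, -0.7]
opening: 0.0002
grasp_force: 0.7
```

>>> send_rows:
  moves: [0, 0.12, 0, 0, 0, 0, 1, 0, 0.12, 0, 0, 0, 0, 1, 0, 0.12, 0, 0, 0, 0, 1, 0, 0, 0, 0, 0, 0, 1]

```text
time: 29.48
ee_pos: [0.4502, -0.3092, 0.1395]
tcp_rot: [180.0, 0.1, 86.1]
wrist_force: [0.8, -7.2, -2.5]
opening: 0.0001
grasp_force: 2.7
```

>>> send_rows:
  moves: [0, 0.08, 0, 0, 0, 0, 1, 0, 0.08, 0, 0, 0, 0, 1, 0, 0, 0, 0, 0, 0, 1]

```text
time: 29.85
ee_pos: [0.4503, -0.3065, 0.1398]
tcp_rot: [180.0, 0.3, 86.1]
wrist_force: [0.6, -13.7, -1.2]
opening: -0.0003
grasp_force: 5.9
```

>>> send_rows:
  moves: [0, 0.08, 0, 0, 0, 0, 1, 0, 0, 0, 0, 0, 0, 1]

```text
time: 30.1
ee_pos: [0.4503, -0.3049, 0.1399]
tcp_rot: [179.9, 0.3, 86.1]
wrist_force: [0.0, -15.7, -2.7]
opening: -0.0001
grasp_force: 6.5
```

>>> send_rows:
  moves: [0, 0.08, 0, 0, 0, 0, 1, 0, 0, 0, 0, 0, 0, 1]

```text
time: 30.35
ee_pos: [0.4504, -0.3032, 0.14]
tcp_rot: [179.9, 0.3, 86.1]
wrist_force: [0.5, -16.0, -2.3]
opening: -0.0001
grasp_force: 7.0
```

>>> send_rows:
  moves: [0, 0.08, 0, 0, 0, 0, 1, 0, 0, 0, 0, 0, 0, 1]

```text
time: 30.6
ee_pos: [0.4505, -0.3014, 0.1401]
tcp_rot: [179.9, 0.4, 86.1]
wrist_force: [1.2, -18.4, -2.0]
opening: -0.0
grasp_force: 7.4
```

>>> send_rows:
  moves: [0, 0.08, 0, 0, 0, 0, 1, 0, 0, 0, 0, 0, 0, 1]

```text
time: 30.85
ee_pos: [0.4507, -0.3004, 0.1409]
tcp_rot: [179.8, 0.5, 86.0]
wrist_force: [0.6, -22.0, 1.9]
opening: 0.0
grasp_force: 10.3
```

>>> send_rows:
  moves: [0, 0.08, 0, 0, 0, 0, 1, 0, 0, 0, 0, 0, 0, 1]

```text
time: 31.1
ee_pos: [0.4507, -0.2999, 0.141]
tcp_rot: [179.8, 0.7, 86.0]
wrist_force: [-0.1, -29.8, -0.1]
opening: -0.0
grasp_force: 14.3
```

>>> send_rows:
  moves: [0, 0.06, 0, 0, 0, 0, 1, 0, 0, 0, 0, 0, 0, 1]

```text
time: 31.35
ee_pos: [0.4507, -0.2996, 0.141]
tcp_rot: [179.8, 0.8, 85.9]
wrist_force: [-0.1, -38.2, -2.6]
opening: -0.0001
grasp_force: 17.1
```

>>> send_rows:
  moves: [0, -0.4, 0, 0, 0, 0, 1, 0, -1, 0, 0, 0, 0, 1, 0, -1, 0.5, 0, 0, 0, 1, 0, -1, 1, 0, 0, 0, 1, 0, -1, 1, 0, 0, 0, 1, 0, -0.4, 0.5, 0, 0, 0, 1, 0, 0, 0, 0, 0, 0, 1, 0, 0, 0, 0, 0, 0, 1]

```text
time: 32.35
ee_pos: [0.45, -0.4127, 0.2133]
tcp_rot: [-179.9, -0.1, 86.2]
wrist_force: [-1.2, 0.6, -0.6]
opening: -0.0002
grasp_force: 0.0
```

```bash
python3 - <<'E'
from h import *
np.set_printoptions(precision=4,suppress=True)
C={'scene':cam('scene'),'top':cam('top'),'wrist':cam('wrist')}; o=bot.get_obs(); print(o['ee_pos'],o['wrist_force'],o['time'])
x0,y0,a=.4537,-.243,np.radians(-3.9)
Rz=lambda v:np.array([x0,y0,0])+np.array([np.cos(a)*v[0]-np.sin(a)*v[1],np.sin(a)*v[0]+np.cos(a)*v[1],v[2]])
for n in C:
  print(n)
  for sg,q in((1,'lever_left_grip'),(-1,'lever_right_grip')):
    for th in(1.0,1.2,1.309):
      print(q,th,proj(C[n],Rz(np.array([0,sg*(.067+.055*np.cos(np.pi/4+th)),.1028+.055*np.sin(np.pi/4+th)]))))
    print('  seen',[(np.round(l['pixel'],1),round(l['p'],2)) for l in bot.landmark_of(n,q)[:3]])
  for z in(.109,.112,.116): print('card_grip',z,proj(C[n],Rz(np.array([0,0,z]))))
  print('  seen',[(np.round(l['pixel'],1),round(l['p'],2)) for l in bot.landmark_of(n,'card_grip')[:2]])
# dark ball blobs in scene near expectation
hsv=cv2.cvtColor(C['scene']['color'],cv2.COLOR_RGB2GRAY)
m=(hsv<45).astype(np.uint8); m[:190]=0;m[255:]=0;m[:,:290]=0;m[:,350:]=0
n,l,s,ce=cv2.connectedComponentsWithStats(m)
print([(s[i],ce[i]) for i in range(1,n) if 10<s[i,4]<120])
E
```

```text
[ 0.4501 -0.4124  0.2137] [ 0.3233 -0.0165 -0.3376] 32.5
scene
lever_left_grip 1.0 [299.668  211.0499]
lever_left_grip 1.2 [302.5982 214.2606]
lever_left_grip 1.309 [304.1013 216.3055]
  seen [(array([307.5, 282.7]), 0.72), (array([304.4, 214.5]), 0.59), (array([228.3, 215.5]), 0.56)]
lever_right_grip 1.0 [333.5126 232.2247]
lever_right_grip 1.2 [329.9823 231.4897]
lever_right_grip 1.309 [328.1795 231.5218]
  seen [(array([330.2, 231.7]), 0.45)]
card_grip 0.109 [315.1077 240.1914]
card_grip 0.112 [315.1557 239.0194]
card_grip 0.116 [315.2198 237.4512]
  seen [(array([318.7, 241.4]), 0.8)]
top
lever_left_grip 1.0 [318.5089 213.3233]
lever_left_grip 1.2 [322.7301 213.7145]
lever_left_grip 1.309 [324.8415 213.9681]
  seen [(array([323.2, 214.3]), 0.59)]
lever_right_grip 1.0 [364.5988 215.4376]
lever_right_grip 1.2 [360.0056 215.4245]
lever_right_grip 1.309 [357.5983 215.4707]
  seen [(array([358.5, 217.9]), 0.55)]
card_grip 0.109 [339.0341 216.9279]
card_grip 0.112 [339.1875 216.7731]
card_grip 0.116 [339.3931 216.5655]
  seen [(array([338.7, 212. ]), 0.74)]
wrist
lever_left_grip 1.0 [ 
[... 704 characters left out ...]
22])), (array([326, 205,   8,   7,  25], dtype=int32), array([330.08, 207.6 ])), (array([300, 213,   7,   6,  35], dtype=int32), array([303.2571, 215.5143])), (array([336, 217,  14,   8,  29], dtype=int32), array([341.7931, 221.    ])), (array([325, 229,   7,   6,  29], dtype=int32), array([328.3793, 231.8966])), (array([304, 235,  14,  12,  36], dtype=int32), array([310.6389, 239.9722])), (array([334, 240,   5,   8,  17], dtype=int32), array([335.8824, 242.5294])), (array([304, 246,   7,   9,  50], dtype=int32), array([307.  , 250.58])), (array([322, 247,   9,   6,  23], dtype=int32), array([325.7826, 249.7826])), (array([337, 246,  13,   9,  38], dtype=int32), array([344.3421, 250.2632]))]
```

>>> send_rows:
  moves: [0.04, 1, 0, 0, 0, 0, 1, 0.04, 1, 0, 0, 0, 0, 1, 0.04, 1, 0, 0, 0, 0, 1, 0.04, 1, 0, 0, 0, 0, 1, 0.04, 1, 0, 0, 0, 0, 1, 0.04, 1, 0, 0, 0, 0, 1, 0.04, 1, 0, 0, 0, 0, 1, 0.04, 1, 0, 0, 0, 0, 1]

```text
time: 33.95
ee_pos: [0.4581, -0.2117, 0.2145]
tcp_rot: [180.0, 0.0, 86.2]
wrist_force: [-0.4, 0.3, -0.3]
opening: 0.0001
grasp_force: 0.0
```

>>> send_rows:
  moves: [0, 1, 0, 0, 0, 0, 1, 0, 1, 0, 0, 0, 0, 1, 0, 0.5, 0, 0, 0, 0, 1, 0, 0, -1, 0, 0, 0, 1, 0, 0, -1, 0, 0, 0, 1, 0, 0, -0.9, 0, 0, 0, 1, 0, -0.5, 0, 0, 0, 0, 1, 0, -0.4, 0, 0, 0, 0, 1]

```text
time: 34.95
ee_pos: [0.4584, -0.174, 0.1429]
tcp_rot: [179.9, 0.0, 86.2]
wrist_force: [0.1, -0.4, -0.1]
opening: 0.0
grasp_force: 0.0
```

>>> send_rows:
  moves: [0, -0.2, 0, 0, 0, 0, 1, 0, -0.12, 0, 0, 0, 0, 1, 0, 0, 0, 0, 0, 0, 1]

```text
time: 35.33
ee_pos: [0.4582, -0.1812, 0.1422]
tcp_rot: [180.0, 0.0, 86.1]
wrist_force: [0.4, 0.2, -0.5]
opening: -0.0002
grasp_force: 0.0
```

>>> send_rows:
  moves: [0, -0.12, 0, 0, 0, 0, 1, 0, 0, 0, 0, 0, 0, 1]

```text
time: 35.58
ee_pos: [0.4581, -0.1834, 0.1418]
tcp_rot: [-180.0, -0.1, 86.2]
wrist_force: [-0.3, 4.6, -0.4]
opening: -0.0
grasp_force: 2.0
```

>>> send_rows:
  moves: [0, -0.08, 0, 0, 0, 0, 1, 0, 0, 0, 0, 0, 0, 1]

```text
time: 35.83
ee_pos: [0.4581, -0.1847, 0.1417]
tcp_rot: [-180.0, -0.1, 86.2]
wrist_force: [-0.2, 8.9, 0.2]
opening: 0.0002
grasp_force: 3.7
```

>>> send_rows:
  moves: [0, -0.06, 0, 0, 0, 0, 1, 0, 0, 0, 0, 0, 0, 1]

```text
time: 36.08
ee_pos: [0.4581, -0.1854, 0.1415]
tcp_rot: [-180.0, -0.3, 86.2]
wrist_force: [0.8, 13.9, -0.8]
opening: -0.0
grasp_force: 5.8
```

>>> send_rows:
  moves: [0, -0.06, 0, 0, 0, 0, 1, 0, 0, 0, 0, 0, 0, 1]

```text
time: 36.33
ee_pos: [0.458, -0.1858, 0.1414]
tcp_rot: [-179.9, -0.4, 86.3]
wrist_force: [1.4, 20.1, 0.0]
opening: 0.0001
grasp_force: 8.8
```

>>> send_rows:
  moves: [0, -0.08, 0, 0, 0, 0, 1, 0, 0, 0, 0, 0, 0, 1]

```text
time: 36.58
ee_pos: [0.458, -0.1862, 0.1414]
tcp_rot: [-179.9, -0.6, 86.3]
wrist_force: [2.1, 28.9, 2.2]
opening: 0.0002
grasp_force: 12.9
```

>>> send_rows:
  moves: [0, 0.4, 0, 0, 0, 0, 1, 0, 1, 0.3, 0, 0, 0, 1, 0, 1, 0.8, 0, 0, 0, 1, 0, 1, 1, 0, 0, 0, 1, 0, 1, 1, 0, 0, 0, 1, 0, 0, 0, 0, 0, 0, 1, 0, 0, 0, 0, 0, 0, 1]

```text
time: 37.45
ee_pos: [0.4582, -0.0814, 0.2187]
tcp_rot: [-180.0, 0.0, 86.2]
wrist_force: [-0.6, -0.1, 0.5]
opening: 0.0002
grasp_force: 0.0
```

```bash
python3 - <<'E'
from h import *
c=cam('scene'); cam('top'); o=bot.get_obs(); print(o['ee_pos'],o['wrist_force'],o['time'])
g=cv2.cvtColor(c['color'],cv2.COLOR_RGB2GRAY)
m=(g<45).astype(np.uint8)
for (x,y) in((304,216),(328,232)):
    w=m[y-7:y+8,x-7:x+8]; n,l,s,ce=cv2.connectedComponentsWithStats(w); print([(s[i,4],ce[i]+[x-7,y-7]) for i in range(1,n)])
for q in('lever_left_grip','lever_right_grip','card_grip'):
  for n in('scene','top'): print(q,n,[(np.round(l['pixel'],1),round(l['p'],2)) for l in bot.landmark_of(n,q)[:2]])
E
```

```text
[ 0.45784583 -0.08158386  0.21832408] [ 0.99676149 -0.89785229  0.54078817] 37.55
[(np.int32(178), array([304.28089888, 214.67977528])), (np.int32(1), array([311., 223.]))]
[(np.int32(1), array([321., 226.])), (np.int32(31), array([328.5483871 , 231.96774194]))]
lever_left_grip scene [(array([305.2, 213.3]), 0.43)]
lever_left_grip top [(array([323.4, 215.1]), 0.44)]
lever_right_grip scene [(array([329. , 231.5]), 0.62)]
lever_right_grip top [(array([361.7, 215.1]), 0.56)]
card_grip scene [(array([315.4, 238.7]), 0.72), (array([313.5, 277.9]), 0.58)]
card_grip top [(array([337.1, 216.8]), 0.5)]
```

```bash
python3 -c "
from workcell import bot
print(bot.job_done())"
```

```text
the job is handed in; nothing more can be done
None
```

I handed the job in at about 38 s. The card was pressed by hand onto the stop at about 15–17 N and released. Both levers were then pushed in until the force climbed at their end stops. The last camera readings agree with the levers closed and the card home, but no verdict came back.

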